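# Clamp the circuit board in its test fixture

### The arm

A 6-joint arm with a two-finger parallel gripper is mounted at the origin on the work surface. World frame = base frame: x ahead of the robot, y to its left, z up, the work surface at z = 0. Lengths are in m, angles in rad, forces in N, time in s.
With the tool pointing down it reaches from about 0.3 to 0.875 m from the base axis. Payload 4.2 kg.
Tool frame: the origin (TCP) lies at the very end of the fingers, on their centre line; the grasp point (between the pads) lies 19 mm behind it; z points along the fingers, y is the direction in which the jaws open and shut (so a half turn about z gives the same grasp; the last joint's range is limited). The gripper opens to 85 mm and grips with 20 to 120 N. Pads are 22 mm wide; open, the fingers measure 114 mm over their backs; the gripper's body (76 mm by 85 mm) begins 54 mm behind the grasp point. The pads swing forward as they close: fully open they stand 13 mm farther back than shut.
Start: joints at [1.177, 0.32, 1.565, -0, 1.257, -0.02], TCP at [0.21, 0.535, 0.231] pointing down, gripper open.
Joint ranges: [-3.11, 3.11], [-0.84, 2.01], [0.21, 2.61], [-1.34, 4.49], [0.05, 2.63], [-2.56, 2.56]. Speed limits (rad/s): [2.57, 2.57, 3.14, 3.14, 3.14, 3.14].

### API

Orientations are given as [roll, pitch, yaw] about the fixed x, y, z axes, in that order (R = Rz(yaw) Ry(pitch) Rx(roll)).
In Python, from rig import sensors, imaging, sign_off gives the robot as it stands.
- The arm moves only by the tool arm_command, never from a script. Its argument "plan" is one flat list of numbers, 6 for each row, row after row: the shift along the tool's x, y, z scaled (see below), then the turn, a rotation vector about the tool's x, y, z scaled (see below). A call has 1 to 20 rows; each row is the pose to reach, as a shift and turn from the pose measured when the call began, along the tool's axes at that moment; what a row does not reach only later rows make up. The controller multiplies each number of a shift by 0.15 m and each number of a turn by 45 degrees. A row lasts 1/8 s, in which the tool goes at most 62.5 mm and 10.7 degrees, less where a joint would pass 70% of its speed; a pose out of reach is approached as far as the arm can. A call with a number of a shift or a turn outside -1 to 1 is refused whole. A call with a gripper value outside its range is refused whole. "hand" is the opening, from -1 (shut) to 1 (fully open), set as the call begins (left out, the last holds). The fingers move at their own pace and stop on an object; "squeeze" is the grip in N (left out, the last holds). Time passes only in rows, so rows that repeat a pose let the fingers close. It gives the time, the measured TCP pose, the force and the opening at its end, in the units of the state.
- sensors.get_state(): the state, without advancing time (a new reading comes with each control period).
- imaging.camera(name): name is "scene" or "top" or "wrist"; returns the picture (400x640x3 uint8, red, green, blue); there is no depth.
- imaging.camera_info(name): a dict with "K" (3x3 intrinsics, pixels), "k1" (the pictures are not rectified: a ray, as slopes to the right and down, at radius r is drawn at 1 + k1 r^2 times it, then the intrinsics apply), "rvec" (rotation vector, rad) and "tvec" (3), from world to camera coordinates, as OpenCV has them. Camera axes: x right, y down, z forward; pixel columns grow to the right and rows downward; lengths in m; the calibration is good to about 2 mm. A picture is of the moment at which its call begins: read the wrist's pose just before it. camera_info takes no time and is no camera call; for the wrist camera it gives the pose at the moment of the call.
- sign_off(): hands the job in, once; it reports no verdict.
The state is a dict: "clock": time; "joints": joint angles; "joint_vel": joint speeds; "joint_torque": joint torques, N m; "eef_pos": TCP position; "ee_rot": TCP orientation; "contact_force": force on the tool from outside, world axes, zero at the start; "wrist_torque": the same for the moment, N m; "grip_width": finger opening in m.
Only numpy, scipy, OpenCV 4.12 (cv2) and the standard library are available. Lean on these libraries where they do the work, as an engineer would, in place of code of your own. Each camera call takes 0.05 s, during which the arm holds its last target. There are 200 camera calls.

### The job

One of the two board-test fixtures on the bench has the green circuit board lying in it. Clamp that board for its test: turn the orange wing knob of that fixture clockwise (seen from above) until it clicks past its detent and the steel tongue rests over the edge of the board, then let go. Leave the board lying in its nest and the knob of the empty fixture unturned.

Things in the scene. Friction and masses are not known exactly. Their poses are not given: they have to be found in the camera images.
- clamp (a joint): Knob of the fixture holding the green board; vertical axis; grows clockwise seen from above. It rests at 0 (open, as at the start) or at 1.2 rad (clamped, tongue over the board), a stop at each. An over-centre spring clicks it over at 0.6: let go before, it springs back to 0; beyond, it snaps on to 1.2. Resistance is 0.11 N m at first, fades to nil at 0.6, then pulls onward.
- clamp_grip (a point): Grip point of that knob, on its axis, 50 mm above the bench. Upright orange wing 44 x 14 mm, 26 to 63 mm above the bench. x: along the wing to its white-marked half and steel tongue (14 wide, 20 to 25 mm up, tip 54 mm from the axis), turns with the knob; z up. Black hub below, 38 mm across. Plate 150 x 110 x 12 mm, fixed; knob at one short end. Low spring link beside it, under 20 mm.
- board_center (a point): Centre of the loose green circuit board, 64 x 54 x 5 mm, parts on it to 12 mm over its underside; this point is 14 mm above the bench. It lies flat in the fixture's nest, 2 mm play all round, rims 1 mm above the board's face, centre 77 mm from the knob's axis. The clamped tongue stays 3 mm above its edge.
- spare_clamp (a joint): The same kind of knob on the other fixture, which looks alike but has nothing in its nest. Values as for clamp; it stands open at 0 and is to be left so.

How it is judged:
By the outcome, as a careful person would: the job done as asked, in the order asked, and still so for the second after the job is handed in, with the robot touching nothing.
It also fails if it takes over 29 s, if anything falls off the work surface, if the arm or the gripper's body presses on something with over 40 N, if the wrist force passes 120 N, or if a joint passes its speed limit or range.

## Working session

There is one attempt and no reset: what is moved stays moved. The work goes in short steps, Python scripts to look and compute and a tool call to move; the robot and the scene stay as the last step left them, time stands still between calls to the robot, and variables do not carry over. Pictures are saved under pics/ and viewed, about 8 in all and at most 12, crops included, and the job is handed in when it is done.

Besides the shell and the picture viewer there is one more tool, called after "Request:" as name(argument=value, ...) on one line, values as JSON. arm_command: Moves the arm, as the interface text tells. Shifts and turns lie within -1 to 1; 1 stands for 0.15 m of shift or 45 degrees of turn. Its arguments: {"type":"object","properties":{"plan":{"type":"array"},"hand":{"type":"number"},"squeeze":{"type":"number"}},"required":["plan"]}

```bash
mkdir -p pics; ls
python3 - <<'E'
from rig import sensors, imaging
import cv2
print(sensors.get_state())
for n in("top","scene"):
    cv2.imwrite(f"pics/{n}0.png",imaging.camera(n)[:,:,::-1]); print(n,imaging.camera_info(n))
E
```

```text
pics
{'clock': 0.0, 'joints': array([ 1.17700985e+00,  3.20278391e-01,  1.56563757e+00,  2.14053531e-05,
        1.25740818e+00, -1.99768724e-02]), 'joint_vel': array([-6.03310388e-04,  3.02241458e-04, -4.85674365e-06, -7.44934355e-04,
        9.44661059e-04,  1.54716088e-03]), 'joint_torque': array([ 5.62873665e-04, -4.15527034e+01, -2.34151965e+01,  7.49925903e-05,
        8.51797988e-03, -7.34942262e-06]), 'eef_pos': array([0.20977297, 0.5348724 , 0.23050612]), 'ee_rot': array([-3.13986192e+00, -5.49346234e-05,  2.76777639e+00]), 'contact_force': array([-0.45367708, -0.23441264,  0.06639824]), 'wrist_torque': array([ 0.03739279, -0.01884184, -0.03204621]), 'grip_width': 0.08538370799577058}
top {'K': array([[396.58018195,   0.        , 316.57405887],
       [  0.        , 396.58018195, 199.03079354],
       [  0.        ,   0.        ,   1.        ]]), 'k1': -0.10077015611284287, 'rvec': array([ 2.18641804, -2.17799349,  0.07034456]), 'tvec': array([6.98113063e-04, 5.32745397e-01, 9.55007502e-01])}
scene {'K': array([[499.38028737,   0.        , 317.72986037],
       [  0.        , 499.38028737, 195.13955522],
       [  0.        ,   0.        ,   1.        ]]), 'k1': -0.12635267258049898, 'rvec': array([ 2.26398215,  0.75676882, -0.32688962]), 'tvec': array([-0.43261598, -0.20117846,  1.33684355])}
```

View pics/top0.png

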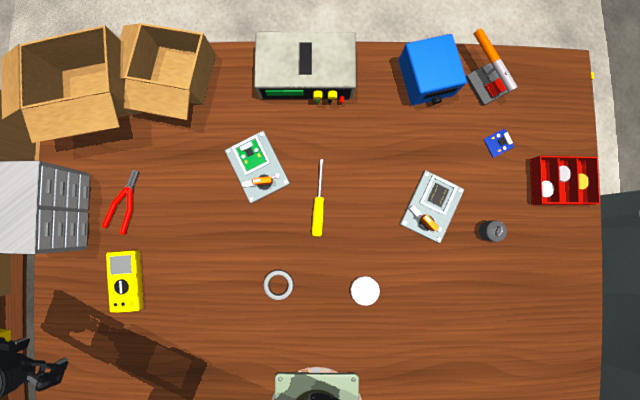

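View pics/scene0.png

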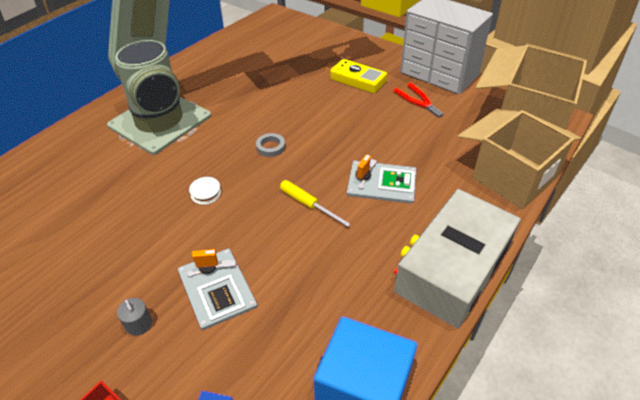

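The green board's fixture is at about (257,165) in the top picture, with its knob near (263,181); the empty fixture is at (432,205). Next I'll enlarge the board's fixture.

```bash
cat > h.py <<'E'
import numpy as np, cv2
def cam(i): return cv2.Rodrigues(i["rvec"])[0], np.array(i["tvec"])
def dist(i): return np.array([i["k1"],0,0,0.])
def ray2plane(i,uv,z):
    R,t=cam(i)
    n=cv2.undistortPoints(np.array([[uv]],float),i["K"],dist(i))[0,0]
    d=R.T@np.array([n[0],n[1],1]); c=-R.T@t
    return c+d*(z-c[2])/d[2]
def proj(i,P): return cv2.projectPoints(np.array(P,float).reshape(-1,3),i["rvec"],i["tvec"],i["K"],dist(i))[0][:,0]
E
python3 - <<'E'
import cv2,numpy as np
a=cv2.imread("pics/top0.png")[125:210,215:300]
b=cv2.imread("pics/scene0.png")[145:210,335:425]
a=cv2.resize(a,(420,420),interpolation=cv2.INTER_CUBIC)
b=cv2.resize(b,(375,271),interpolation=cv2.INTER_CUBIC); b=np.vstack([b,np.zeros((420-271,375,3),np.uint8)])
cv2.imwrite("pics/crop0.png",np.hstack([a,b]))
from rig import imaging
from h import *
i=imaging.camera_info("top")
for n,uv,z in [("board",(253,152),.014),("wing",(263,181),.063)]: print(n,ray2plane(i,uv,z))
E
```

```text
board [0.65046724 0.16232355 0.014     ]
wing [0.57178477 0.12900727 0.063     ]
```

View pics/crop0.png

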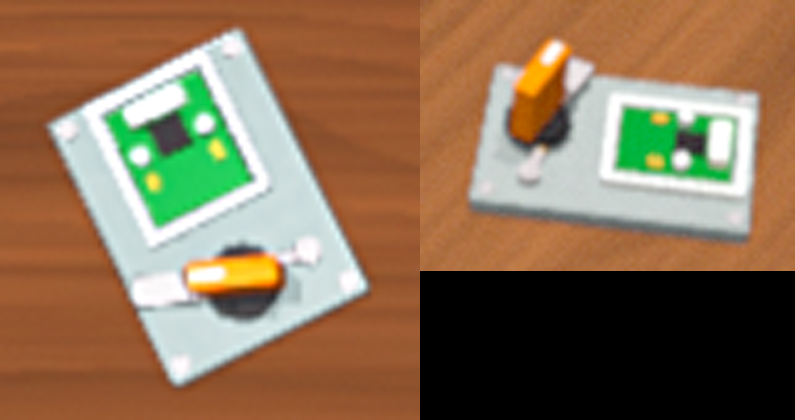

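```bash
cat >> h.py <<'E'
from scipy.spatial.transform import Rotation as Ro
def plan(s,p,yaw):
    """shift (scaled) and turn about tool z needed from state s to reach p pointing down with yaw"""
    R=Ro.from_euler('xyz',s['ee_rot']); T=Ro.from_euler('xyz',[np.pi,0,yaw])
    return np.round(R.inv().apply(np.array(p)-s['eef_pos'])/.15,3), np.round((R.inv()*T).as_rotvec()/(np.pi/4),3)
E
python3 - <<'E'
from rig import imaging,sensors
from h import *
i=imaging.camera_info("top"); j=imaging.camera_info("scene")
t=lambda x,y:(215+x*85/420-.4,125+y*85/420-.4)
s=lambda x,y:(335+x*90/375-.4,145+y*65/271-.4)
W=ray2plane(i,t(187,275),.063);E=ray2plane(i,t(280,266),.063)
print("wing top",W,E,(W+E)/2,np.linalg.norm(W-E),np.degrees(np.arctan2(*(W-E)[1::-1])))
a=ray2plane(j,s(563,50),.063);b=ray2plane(j,s(520,90),.063);print("scene wing",a,b,(a+b)/2)
B=ray2plane(i,t(180,150),.0165);print("board",B)
T=ray2plane(i,t(133,292),.025);print("tonguetip",T)
C=[ray2plane(i,t(*p),.012) for p in [(240,28),(50,125),(178,387),(368,290)]]
for c in C: print(c)
print(np.linalg.norm(C[0]-C[1]),np.linalg.norm(C[1]-C[2]))
d=(C[2]+C[3]-C[0]-C[1])/2;print("plate dir",np.degrees(np.arctan2(-d[1],-d[0])))
print(plan(sensors.get_state(),[.572,.128,.16],1.6))
E
```

```text
wing top [0.57350609 0.15408215 0.063     ] [0.57791839 0.10951824 0.063     ] [0.57571224 0.13180019 0.063     ] 0.04478181118589913 95.65445918661278
scene wing [0.76038167 0.28812027 0.063     ] [0.75562806 0.24383858 0.063     ] [0.75800486 0.26597943 0.063     ]
board [0.64251697 0.1667036  0.0165    ]
tonguetip [0.56944419 0.18746318 0.025     ]
[0.70637062 0.13801669 0.012     ]
[0.65635493 0.23448739 0.012     ]
[0.52295627 0.16638859 0.012     ]
[0.57215948 0.07123501 0.012     ]
0.10866538259392951 0.1497753332680905
plate dir 26.748982309528298
(array([-3.239, -1.643,  0.473]), array([-2.000e-03,  1.000e-03,  1.487e+00]))
```

Request:
arm_command(plan=[-1,-0.5,0,0,0,0,-1,-0.5,0,0,0,0,-1,-0.5,0,0,0,0,-1,-0.5,0,0,0,0], hand=1, squeeze=60)

```text
clock: 0.6
eef_pos: [0.3234, 0.4083, 0.2304]
ee_rot: [-3.139, 0.0, 2.764]
contact_force: [-0.5, 1.5, 0.7]
grip_width: 0.0854
```

Request:
arm_command(plan=[-1,-0.5,0,0,0,0,-1,-0.5,0,0,0,0,-1,-0.5,0,0,0,0,-1,-0.5,0,0,0,0])

```text
clock: 1.1
eef_pos: [0.4363, 0.2822, 0.2303]
ee_rot: [-3.139, -0.0, 2.76]
contact_force: [0.8, 0.5, -0.3]
grip_width: 0.0854
```

Request:
arm_command(plan=[-1,-0.5,0,0,0,0.2,-1,-0.5,0,0,0,0.4,-1,-0.5,0,0,0,0.6,-1,-0.5,0,0,0,0.8,-1,-0.5,0,0,0,0.8])

```text
clock: 1.72
eef_pos: [0.5472, 0.1581, 0.23]
ee_rot: [-3.139, 0.0, 2.135]
contact_force: [0.1, 0.1, -0.6]
grip_width: 0.0855
```

Run:
```python
from rig import sensors
from h import *
s=sensors.get_state();print(s['clock'],s['eef_pos'],s['ee_rot'],s['joints']);print(plan(s,[.574,.132,.16],1.667))
```

```text
1.725 [0.5471716  0.15813836 0.23002692] [-3.13857088e+00  3.78046923e-04  2.13460633e+00] [ 2.61856311e-01  3.13286865e-01  1.57718502e+00 -1.32558211e-03
  1.25389367e+00 -3.01538292e-01]
(array([-0.243,  0.059,  0.467]), array([-0.004,  0.001,  0.595]))
```

Request:
arm_command(plan=[-0.24,0.06,0.2,0,0,0.2,-0.24,0.06,0.47,0,0,0.4,-0.24,0.06,0.47,0,0,0.595,-0.24,0.06,0.47,0,0,0.595,-0.24,0.06,0.47,0,0,0.595])

```text
clock: 2.35
eef_pos: [0.5739, 0.1335, 0.1601]
ee_rot: [-3.14, 0.001, 1.672]
contact_force: [-0.5, -0.2, 0.7]
grip_width: 0.0854
```

Run:
```python
from rig import sensors,imaging
from h import *
s=sensors.get_state();i=imaging.camera_info("wrist");im=imaging.camera("wrist")[:,:,::-1].copy()
k=np.array([.574,.132]);y=1.667;u=np.array([np.cos(y),np.sin(y)]);v=np.array([-u[1],u[0]])
P=[np.r_[k+a*.022*u+b*.007*v,.063] for a,b in((1,1),(1,-1),(-1,-1),(-1,1))]
print(s['eef_pos'],s['ee_rot']);q=proj(i,P);print(q)
cv2.imwrite("pics/w1.png",im)
import pickle;pickle.dump(i,open("w1.pkl","wb"))
```

```text
[0.57389596 0.13347424 0.16013402] [-3.14025851e+00  1.40224137e-03  1.67188171e+00]
[[307.22178183 172.64388707]
 [324.12031265 172.74612218]
 [323.31875337 221.33543015]
 [307.35333668 221.24365579]]
```

View pics/w1.png

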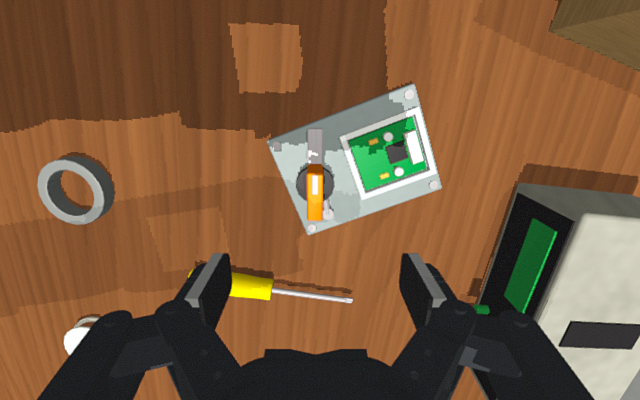

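The wing appears at columns 307–324 and rows 165–221, upright in the picture. My prediction was 307–324 and 173–221, so the position and yaw agree. I'll descend and grip.

Request:
arm_command(plan=[-0.01,0,0.3,0,0,0,-0.01,0,0.55,0,0,0,-0.01,0,0.7,0,0,0,-0.01,0,0.8,0,0,0,-0.01,0,0.84,0,0,0,-0.01,0,0.84,0,0,0])

```text
clock: 3.15
eef_pos: [0.5743, 0.1317, 0.0346]
ee_rot: [-3.141, 0.001, 1.671]
contact_force: [-0.4, -0.5, 0.2]
grip_width: 0.0855
```

Request:
arm_command(plan=[0,0,0,0,0,0,0,0,0,0,0,0,0,0,0,0,0,0,0,0,0,0,0,0,0,0,0,0,0,0,0,0,0,0,0,0,0,0,0,0,0,0,0,0,0,0,0,0], hand=-1, squeeze=50)

```text
clock: 4.15
eef_pos: [0.5735, 0.1316, 0.035]
ee_rot: [-3.14, 0.001, 1.671]
contact_force: [-4.1, 0.2, 6.2]
grip_width: 0.013
```

Run:
```python
from rig import sensors
s=sensors.get_state();print(s['clock'],s['eef_pos'],s['ee_rot'],s['contact_force'],s['wrist_torque'],s['grip_width'])
```

```text
4.15 [0.573464   0.13162414 0.03502316] [-3.13954600e+00  1.35884759e-03  1.67126404e+00] [-4.14601457  0.23814158  6.17203863] [-0.08207159  0.50128132 -0.0473641 ] 0.013046633572114075
```

Gripped: the opening reads 13 mm with only about 4 N of side force. Turning clockwise, which is +z of the tool.

Request:
arm_command(plan=[0,0,0,0,0,0.12,0,0,0,0,0,0.24,0,0,0,0,0,0.36,0,0,0,0,0,0.48,0,0,0,0,0,0.6,0,0,0,0,0,0.72,0,0,0,0,0,0.84,0,0,0,0,0,0.84])

```text
clock: 5.15
eef_pos: [0.5735, 0.1316, 0.035]
ee_rot: [-3.141, 0.002, 1.013]
contact_force: [-1.7, -0.2, 1.1]
grip_width: 0.0134
```

Request:
arm_command(plan=[0,0,0,0,0,0.12,0,0,0,0,0,0.24,0,0,0,0,0,0.36,0,0,0,0,0,0.48,0,0,0,0,0,0.58,0,0,0,0,0,0.65,0,0,0,0,0,0.65])

```text
clock: 6.02
eef_pos: [0.5735, 0.1315, 0.035]
ee_rot: [3.141, 0.002, 0.504]
contact_force: [-0.7, -0.4, 2.3]
grip_width: 0.0131
```

Run:
```python
from rig import sensors
s=sensors.get_state();print(s['clock'],s['eef_pos'],s['ee_rot'],s['contact_force'],s['wrist_torque'],s['grip_width'])
```

```text
6.025 [0.57353805 0.13150759 0.0350295 ] [3.14095624e+00 2.33240116e-03 5.03847477e-01] [-0.73797035 -0.43274867  2.32044612] [-0.11685164  0.06279304 -0.10946837] 0.013084811428189794
```

The knob has turned 1.17 rad, well past the detent. Releasing, then retreating straight up.

Request:
arm_command(plan=[0,0,0,0,0,0,0,0,0,0,0,0,0,0,0,0,0,0,0,0,0,0,0,0,0,0,0,0,0,0,0,0,0,0,0,0], hand=1)

```text
clock: 6.78
eef_pos: [0.5736, 0.1315, 0.035]
ee_rot: [3.141, 0.002, 0.504]
contact_force: [0.1, 0.5, 0.3]
grip_width: 0.0857
```

Request:
arm_command(plan=[0,0,-0.1,0,0,0,0,0,-0.3,0,0,0,0,0,-0.6,0,0,0,0,0,-0.9,0,0,0,0,0,-0.9,0,0,0,0,0,-0.9,0,0,0])

```text
clock: 7.52
eef_pos: [0.5734, 0.1317, 0.1703]
ee_rot: [3.141, 0.002, 0.504]
contact_force: [-1.2, 0.0, -0.4]
grip_width: 0.0856
```

Run:
```python
from rig import sensors,imaging
import cv2,numpy as np
w=imaging.camera("wrist")[:,:,::-1];t=imaging.camera("scene")[:,:,::-1]
z=lambda a:cv2.resize(a,(400,300),interpolation=cv2.INTER_CUBIC)
cv2.imwrite("pics/end.png",np.vstack([np.hstack([z(w[90:270,220:460]),z(t[140:215,335:435])]),np.hstack([z(t[240:330,170:290]),z(w)])]))
s=sensors.get_state();print(s['clock'],s['eef_pos'],s['contact_force'],s['grip_width'])
```

```text
7.625 [0.57289843 0.13154928 0.16894385] [-0.21007055  0.23127033 -0.63953441] 0.08558773606431568
```

View pics/end.png

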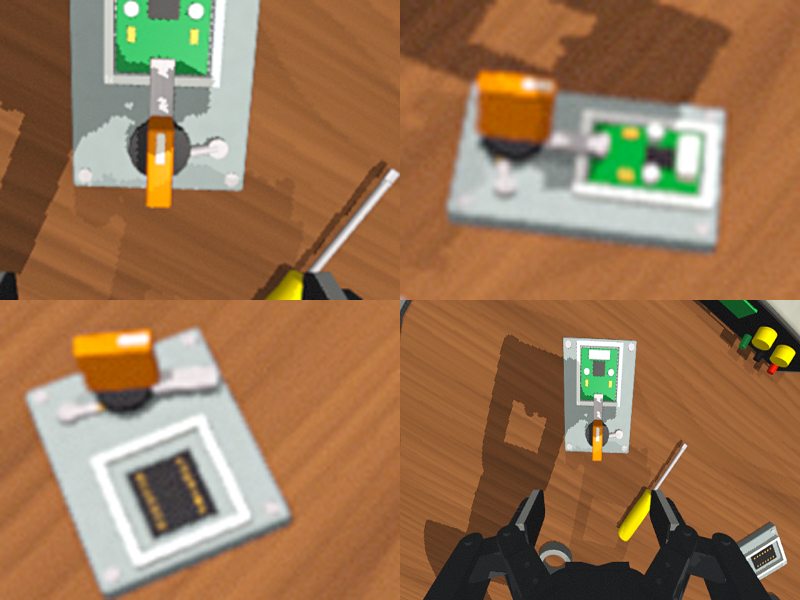

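The tongue now lies over the board's edge along the plate axis, the board is in its nest, and the spare knob is unchanged.

```bash
python3 -c "from rig import sign_off; print(sign_off())"
```

```text
the job is handed in; nothing more can be done
None
```

The green board is clamped and the job is handed in. I gripped the orange wing of its fixture, turned the knob about 1.17 rad clockwise (past the 0.6 detent), let go and moved straight up clear of it.

- **Clamp:** the last pictures, taken after letting go, show the steel tongue pointing along the plate and resting over the board's edge, with the board lying in its nest.
- **Empty fixture:** its knob is still open, as it was at the start.
- **Forces and time:** the contact force reported between moves stayed under about 8 N, and the clock stood at 7.6 s of the 29 s allowed.

No check of the finished job failed. During planning, one cross-check of the wing's position from the scene camera came out wrong because I used the wrong crop offset. I dropped it and relied on the top and wrist pictures, which agreed.

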